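Hang the cleaning basket on the drip tree

TASK

Turn the drip tree until its free branch points out over the brass mark on the base. Then hang the small steel basket by its blue eye on that branch and push it gently along, so that the eye drives the red sleeve fully home against its stop without forcing it. Leave the basket hanging there by itself, with the sleeve still home and the branch still over the mark, and leave the other things on the bench alone.

Things in the scene. Friction and masses are not known exactly. Their poses are not given: they have to be found in the camera images.
- stand: Fixed foot of the drip tree: dark steel disc 150 mm across, 22 high, with a thin post. Origin: centre of the underside, on the tree's vertical turning axis. The brass mark, 40 x 14, lies on top of the disc on its -x side: its -x axis is the way the free branch must point. The tree turns either way, stays where it is left, and takes about 0.25 N m (2 to 3 N at a branch's end).
- branch_root (a point): Point on the turning axis, 170 mm above the bench, level with the branches' centre lines; turns with the tree. Its -x axis points along the free branch. Aluminium hub 32 across, top 28 above this point; three level rods, 8 in diameter, 120 degrees apart. Two carry fixed baskets (from 91 below to 12 above the branch line, within 90 of the axis); the third is free.
- branch_tip (a point): Rounded outer end of the free branch, on its centre line, 122 mm from the turning axis. Axes as branch_root.
- sleeve (a joint): Travel (m) of the red sleeve on the free branch: 0 at the start, 0.012 fully home on its stop ring, which does not give. Flange 28 mm across. The stop is clamped elsewhere each time: the sleeve's outer face starts anywhere from 64 to 90 mm from the turning axis (not measured). It slides at about 5 N and stays; at the stop the force rises steeply, and over 18 N on it is forcing.
- basket: Loose steel basket to hang, 0.11 to 0.23 kg. Origin: centre of its underside. Cup 52 mm across, 40 high; two wires rise to a blue eye plate 10 thick (x), 40 wide (y), 36 high, from 67 to 103 above the underside, with a 20 x 20 window right through along x. Grip it across its 40 width, beside the window. Either face may go to the tree.
- basket_eye (a point): Centre of the window in the basket's eye plate, 85 mm above its underside; axes as the basket. When hung, the window's upper edge rests on the rod and this point is 6 mm below the rod's centre line.
- file: A red-handled needle tool, 170 long, lying on the bench; a bystander, to be left where it is (sizes in mm; origin on the bench, at its middle).
- brush: A bench brush with wooden back, 130 x 30 x 30; a bystander, to be left where it is (sizes in mm; origin at the centre of its underside).
- clampring: A blue plastic ring, 64 across, 10 high, lying flat; a bystander, to be left where it is (sizes in mm; origin at the centre of its underside).
- jar: A closed jar, 52 across, 65 high; a bystander, to be left where it is (sizes in mm; origin at the centre of its underside).
- hammer: A small hammer lying on its side, 220 long; a bystander, to be left where it is (sizes in mm; origin on the bench, at its middle).
- ringtray: An open dark wooden tray, 110 x 90 x 22; a bystander, to be left where it is (sizes in mm; origin at the centre of its underside).

How it is judged:
On the way, in this order (a step that is already met when the one before it is completed fails the run):
1. the free branch points over the brass mark (its tip within 26 mm to either side) (x of branch_tip in the frame of stand below -0.1 m and y of branch_tip in the frame of stand between -0.026 and 0.026 m), for 0.2 s.
2. the free branch is through the window of the basket's eye, the sleeve not yet driven in (less than 9 mm) (x of basket_eye in the frame of branch_root between -0.116 and -0.045 m and y of basket_eye in the frame of branch_root between -0.011 and 0.011 m and z of basket_eye in the frame of branch_root between -0.011 and 0.011 m and value of joint sleeve below 0.009 m), for 0.1 s.
3. the eye, on the branch, has driven the sleeve home (at least 10.5 of its 12 mm) (x of basket_eye in the frame of branch_root between -0.116 and -0.045 m and y of basket_eye in the frame of branch_root between -0.011 and 0.011 m and z of basket_eye in the frame of branch_root between -0.011 and 0.011 m and value of joint sleeve above 0.0105 m), for 0.2 s.
At the end, for the whole second after the job is handed in: Basket at rest, upright (0.2 rad), hanging by its eye on the free branch (eye centre 3 to 9 mm below the rod's centre line, 45 to 95 mm from the turning axis); sleeve home (10.5 of 12 mm or more); branch tip within 26 mm sideways of the mark's direction (all of step 1 and x of basket_eye in the frame of branch_root between -0.095 and -0.045 m and y of basket_eye in the frame of branch_root between -0.011 and 0.011 m and z of basket_eye in the frame of branch_root between -0.009 and -0.003 m and value of joint sleeve above 0.0105 m and angle between basket's own z axis and vertical below 0.2 rad and linear speed of basket below 0.03 m/s); the robot touches nothing.
It fails at once if the basket is forced against the red sleeve (more than 18 N) (contact force between basket and sleeve_c1 above 18 N).
It fails at once if the robot strikes or shoves the tree with more than 25 N (contact force between any of the arm, the fingers and stand above 25 N).
It fails at once if one of the other things on the bench is moved more than 30 mm (distance of any of file, brush, clampring, jar, hammer, ringtray from where it was at the start of the episode above 0.03 m).
It also fails if it takes over 72 s, if anything falls off the work surface, if the arm or the gripper's body presses on something with over 40 N, if the wrist force passes 120 N, or if a joint passes its speed limit or range.

ROBOT

A 6-joint arm with a two-finger parallel gripper is mounted at the origin on the work surface. World frame = base frame: x ahead of the robot, y to its left, z up, the work surface at z = 0. Lengths are in m, angles in rad, forces in N, time in s.
With the tool pointing down it reaches from about 0.325 to 0.775 m from the base axis. Payload 5.5 kg.
Tool frame: the origin (TCP) lies between the finger pads; the fingertips stand 25 mm ahead of it and the grasp point (between the pads) lies 6 mm ahead of it; z points along the fingers, y is the line along which they close (so a half turn about z gives the same grasp; the last joint's range is limited). The gripper opens to 88 mm and grips with 3 to 60 N. Pads are 20 mm wide; open, the fingers measure 115 mm over their backs; the gripper's body (75 mm by 178 mm) begins 61 mm behind the grasp point.
Start: joints at [-0.057, 0.091, 1.231, -0, 1.82, -0.057], TCP at [0.6, -0, 0.248] pointing down, gripper open.
Joint ranges: [-2.87, 2.87], [-0.86, 2.18], [0.17, 2.46], [-1.51, 4.65], [0.06, 2.69], [-2.65, 2.65]. Speed limits (rad/s): [2.57, 2.57, 3.01, 3.14, 3.14, 3.14].

INTERFACE

Orientations are given as a unit quaternion [x, y, z, w].
In Python, from station import arm gives the robot as it stands.
- The arm moves only by the shell command python3 -m pendant 'ROWS' [OPENING]. ROWS is JSON, a list of rows, each a list of 4 numbers: the shift along the tool's x, y, z as a fraction of full scale, then the turn about the tool's z as a fraction of full scale. A call has 1 to 20 rows; each row is the pose to reach, as a shift and turn from the pose commanded when the call began, along the tool's axes at that moment, turning the shorter way round; what a row does not reach only later rows make up. Full scale, the value 1, is 80 mm for a shift and pi rad for a turn. A row lasts 1/10 s, in which the tool goes at most 50 mm and 8.59 degrees, less where a joint would pass 70% of its speed; a pose out of reach is approached as far as the arm can. A call with a number of a shift or a turn outside -1 to 1 is refused whole. A call with a gripper value outside its range is refused whole. OPENING is the gripper command: -1 is fully open, 1 is shut, values between are in proportion, set as the call begins (- or left out, the last holds). The fingers move at their own pace and stop on an object; the grip force is fixed at half the most. Time passes only in rows, so rows that repeat a pose let the fingers close. It gives the time, the measured TCP pose, the force, the opening and the grip force at its end, in the units of the state.
- arm.state(): the state, without advancing time (a new reading comes with each control period).
- arm.get_image(name): name is "scene" or "side" or "wrist"; returns a dict with "frame" (400x640x3 uint8, red, green, blue), "depth" (400x640 float32, m along the optical axis (not along the pixel's ray), 0 where there is no reading), "intrinsics" (3x3 intrinsics, pixels), "extrinsics" (4x4, takes a point from world to camera coordinates); the wrist camera has in their place "T_tool_cam" (4x4, takes a point from camera to tool coordinates, whose origin is the TCP and whose axes are the flange's). Camera axes: x right, y down, z forward; pixel columns grow to the right and rows downward; lengths in m; the calibration is good to about 2 mm. A picture is of the moment at which its call begins: read the wrist's pose just before it.
- arm.finish_job(): hands the job in; it is judged then, once.
The state is a dict: "time": time; "qpos": joint angles; "qvel": joint speeds; "tau": joint torques, N m; "tcp_pos": TCP position; "tool_rot": TCP orientation; "force": force on the tool from outside, world axes, zero at the start; "torque": the same for the moment, N m; "width": finger opening in m; "finger_force": force on a finger pad.
Only numpy, scipy, OpenCV 4.12 (cv2) and the standard library are available. Lean on these libraries where they do the work, as an engineer would, in place of code of your own. Each camera call takes 0.05 s, during which the arm holds its last target. There are 200 camera calls.

## Working session

There is one attempt and no reset: what is moved stays moved. The work goes in short steps, Python scripts to look and compute and a shell command to move; the robot and the scene stay as the last step left them, time stands still between calls to the robot, and variables do not carry over. Pictures are saved under pics/ and viewed, at most 10 in all, crops included, and the job is handed in when it is done.

```bash
mkdir -p pics; cat > h.py <<'E'
import numpy as np,cv2
from station import arm
def snap(name,tag):
    s=arm.state(); im=arm.get_image(name)
    cv2.imwrite(f'pics/{tag}.png',im['frame'][:,:,::-1])
    np.savez(f'pics/{tag}.npz',**{k:v for k,v in im.items()},tcp=s['tcp_pos'],rot=s['tool_rot'])
    return im
def cloud(tag):
    from scipy.spatial.transform import Rotation as R
    d=np.load(f'pics/{tag}.npz'); z=d['depth']; K=d['intrinsics']
    v,u=np.mgrid[:z.shape[0],:z.shape[1]]
    p=np.stack([(u-K[0,2])*z/K[0,0],(v-K[1,2])*z/K[1,1],z],-1)
    if 'extrinsics' in d: T=np.linalg.inv(d['extrinsics'])
    else:
        W=np.eye(4);W[:3,:3]=R.from_quat(d['rot']).as_matrix();W[:3,3]=d['tcp'];T=W@d['T_tool_cam']
    w=p@T[:3,:3].T+T[:3,3]; w[z==0]=np.nan
    return w,d['frame']
E
python3 - <<'E'
from h import *
snap('scene','s1');snap('side','d1')
print(arm.state())
E
```

```text
{'time': 0.1, 'qpos': array([-5.67079583e-02,  9.17645146e-02,  1.23176214e+00, -5.96872185e-06,
        1.81978071e+00, -5.66937278e-02]), 'qvel': array([-0.00094237, -0.00210164, -0.00184105, -0.00098223,  0.00102537,
       -0.00125158]), 'tau': array([ 2.46603209e-03, -4.47854412e+01, -4.07573140e+01,  6.99365954e-02,
        2.83264846e-02, -6.35370566e-05]), 'tcp_pos': array([5.99781535e-01, 3.97041912e-06, 2.46633192e-01]), 'tool_rot': array([ 7.07112071e-01,  7.07100972e-01, -5.73068425e-04, -6.37695578e-04]), 'force': array([-0.15592595,  0.46310112, -0.23566931]), 'torque': array([-0.0226688 ,  0.04503294,  0.01786906]), 'finger_force': 0.0, 'width': 0.08753113750090849}
```

View pics/s1.png

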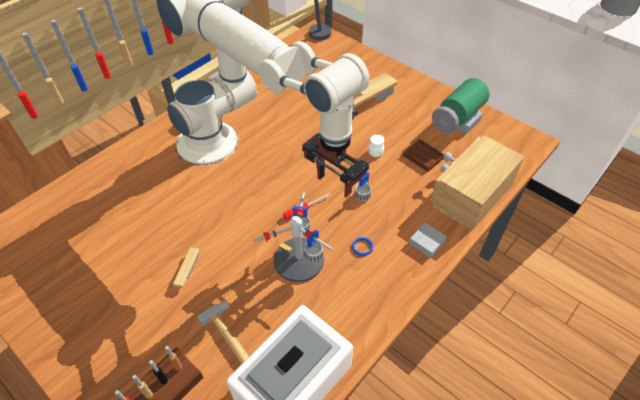

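View pics/d1.png

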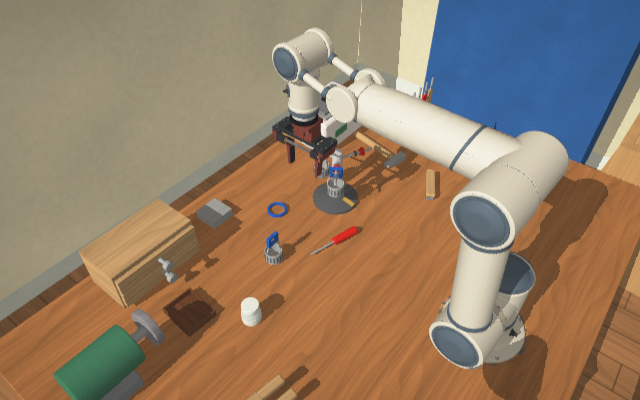

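The scene view shows the tree's disc near (299,260), the brass mark near (285,246), the red sleeve and free branch near (263,236), and the loose basket near (363,188). In the side view the basket is at (273,250) and the mark at (349,202). Next I'll measure these in 3D.

```bash
python3 - <<'E'
from h import *
w,f=cloud('s1');w2,f2=cloud('d1')
def show(n,w,m):
    p=w[m]; p=p[~np.isnan(p[:,0])]
    print(n,len(p),np.round(np.median(p,0),4),np.round(np.percentile(p,3,axis=0),3),np.round(np.percentile(p,97,axis=0),3))
for nm,w_,f_ in(('s',w,f),('d',w2,f2)):
    h=cv2.cvtColor(f_,cv2.COLOR_RGB2HSV);H,S,V=h[...,0],h[...,1],h[...,2]
    x,y,z=w_[...,0],w_[...,1],w_[...,2]
    work=(x>.2)&(x<.9)&(abs(y)<.6)
    red=((H<6)|(H>174))&(S>180)&(V>90); blue=(H>105)&(H<130)&(S>150)&(V>50)
    for lab,m in(('red',red&work&(z<.2)),('blue',blue&work&(z<.25))):
        n,L,st,c=cv2.connectedComponentsWithStats(m.astype('uint8'))
        for i in range(1,n):
            if st[i,4]>6: print(c[i].round());show(nm+lab,w_,L==i)
    show(nm+'disc',w_,work&(z>.015)&(z<.03)&(S<90)&(V<110))
    show(nm+'brass',w_,work&(z>.016)&(z<.032)&(H>15)&(H<30)&(S>120)&(V>120))
    show(nm+'high',w_,work&(z>.187)&(z<.205)&(S<60))
    show(nm+'rod',w_,work&(z>.16)&(z<.18)&(S<60))
for n,s,c in(('s1',f,(215,175,345,290)),('d1',f2,(245,130,385,265))):
    a=s[c[1]:c[3],c[0]:c[2]];cv2.imwrite(f'pics/{n}c.png',cv2.resize(a[:,:,::-1],None,fx=4,fy=4,interpolation=2))
a=cv2.imread('pics/s1c.png');b=cv2.imread('pics/d1c.png');H=max(a.shape[0],b.shape[0])
p=lambda i:cv2.copyMakeBorder(i,0,H-i.shape[0],0,0,0)
c=np.hstack([p(a),p(b)]);cv2.imwrite('pics/c1.png',cv2.resize(c,(800,int(c.shape[0]*800/c.shape[1]))))
E
```

```text
[306. 205.]
sred 13 [0.478  0.0105 0.0237] [0.472 0.006 0.011] [0.484 0.016 0.027]
[288. 214.]
sred 71 [ 0.4623 -0.0548  0.0215] [ 0.45  -0.065  0.006] [ 0.471 -0.039  0.028]
[299. 211.]
sred 30 [ 0.5686 -0.1077  0.1769] [ 0.555 -0.114  0.167] [ 0.575 -0.098  0.183]
[308. 234.]
sred 19 [ 0.6368 -0.1472  0.1764] [ 0.633 -0.153  0.173] [ 0.642 -0.139  0.183]
[267. 236.]
sred 29 [ 0.5604 -0.2242  0.1761] [ 0.551 -0.232  0.17 ] [ 0.565 -0.216  0.185]
[364. 179.]
sblue 61 [0.5833 0.1709 0.0858] [0.577 0.15  0.068] [0.586 0.188 0.104]
[301. 210.]
sblue 33 [ 0.5722 -0.0945  0.1785] [ 0.548 -0.11   0.15 ] [ 0.578 -0.089  0.185]
[312. 238.]
sblue 93 [ 0.6528 -0.1481  0.1747] [ 0.646 -0.163  0.149] [ 0.656 -0.127  0.184]
[362. 246.]
sblue 102 [0.7047 0.0162 0.0081] [ 0.68  -0.014  0.002] [0.734 0.044 0.014]
sdisc 445 [ 0.5902 -0.1751  0.0188] [ 0.546 -0.207  0.015] [0.642 0.154 0.026]
sbrass 91 [ 0.5543 -0.3316  0.0198] [ 0.347 -0.471  0.016] [0.789 0.289 0.029]
shigh 105 [ 0.5948 -0.1472  0.1964] [ 0.581 -0.161  0.189] [ 0.607 -0.132  0.201]
srod 652 [ 0.8226 -0.4038  0.1663] [ 0.543 -0.49   0.16 ] [ 0.851 -0.074  0.177]
[362. 151.]
dred 29 [ 0.5461 -0.2171  0.1762] [ 0.537 -0.259  0.14 ] [ 0.576 -0.21   0.182]
[345. 235.]
dred 205 [ 0.4569 -0.0184  0.0209] [ 0.441 -0.057  0.002] [0.477 0.019 0.027]
[336. 172.]
dblue 78 [ 0.5537 -0.0938  0.1739] [ 0.538 -0.105  0.151] [ 0.57  -0.081  0.183]
[277. 209.]
dblue 91 [0.6964 0.0198 0.008 ] [ 0.669 -0.012  0.002] [0.728 0.05  0.012]
[272. 239.]
dblue 102 [0.5718 0.1756 0.0926] [0.568 0.158 0.071] [0.579 0.194 0.104]
ddisc 873 [ 0.589  -0.1078  0.0206] [ 0.519 -0.447  0.015] [0.865 0.201 0.029]
dbrass 48 [ 0.5387 -0.1464  0.0209] [ 0.362 -0.444  0.017] [0.769 0.27  0.03 ]
dhigh 69 [ 0.5829 -0.1393  0.1959] [ 0.571 -0.156  0.189] [ 0.597 -0.125  0.2  ]
drod 169 [ 0.5721 -0.1369  0.1718] [ 0.523 -0.391  0.161] [ 0.831 -0.047  0.18 ]
```

View pics/c1.png

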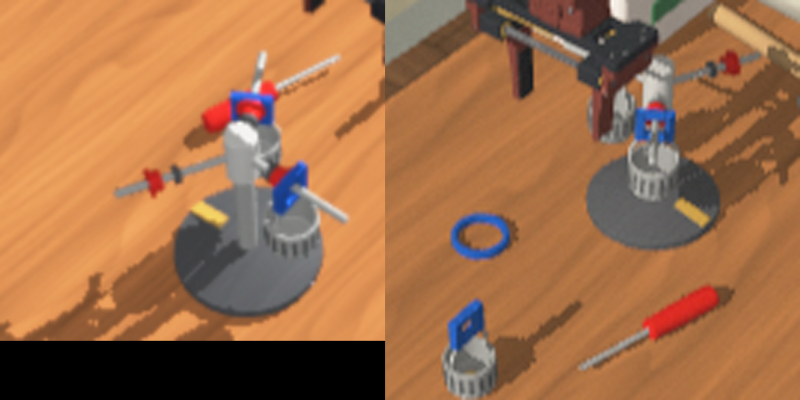

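```bash
python3 - <<'E'
from h import *
im=snap('wrist','w0');print(im['T_tool_cam'].round(3).tolist(),im['intrinsics'].tolist())
for t in('s1','d1'):
    w,f=cloud(t);h=cv2.cvtColor(f,cv2.COLOR_RGB2HSV)
    r=np.hypot(w[...,0]-.589,w[...,1]+.143)
    m=(r<.09)&(w[...,2]>.012)&(w[...,2]<.035)&(h[...,1]>120)&(h[...,2]>110)
    print(t,m.sum(),np.median(w[m],0))
    m=(r<.09)&(w[...,2]>.014)&(w[...,2]<.03); p=w[m]; print(p[:,:2].min(0),p[:,:2].max(0))
E
```

```text
[[-0.0, -0.969, -0.246, 0.068], [1.0, -0.0, 0.0, -0.001], [-0.0, -0.246, 0.969, -0.137], [0.0, 0.0, 0.0, 1.0]] [[293.5208997078289, 0.0, 318.1096158491826], [0.0, 293.5208997078289, 200.2730473824062], [0.0, 0.0, 1.0]]
s1 51 [ 0.53980254 -0.14643629  0.01794107]
[ 0.52162756 -0.21804748] [ 0.66823791 -0.08595914]
d1 47 [ 0.53557846 -0.14523167  0.01920993]
[ 0.51368165 -0.21274087] [ 0.65319214 -0.06865549]
```

```bash
python3 -m pendant '[[-0.5,0,-0.4,0],[-1,0,-0.8,0],[-1,0,-0.8,0]]' && python3 -m pendant '[[-0.5,0,0,0],[-1,0,0,0],[-1,0,0,0],[-1,0,0,0]]' && python3 - <<'E'
from h import *
snap('wrist','w1')
w,f=cloud('w1');h=cv2.cvtColor(f,cv2.COLOR_RGB2HSV);x,y,z=w[...,0],w[...,1],w[...,2];H,S,V=h[...,0],h[...,1],h[...,2]
r=np.hypot(x-.589,y+.143)
def c(n,m):
    p=w[m];print(n,len(p),np.median(p,0).round(4),p.min(0).round(3),p.max(0).round(3))
c('hub',(r<.03)&(z>.19)&(z<.21))
m=(r<.1)&(z>.012)&(z<.03)&(H>15)&(H<35)&(S>120)&(V>90);c('brass',m)
m=(r<.1)&(z>.015)&(z<.03);print(cv2.minEnclosingCircle(w[m][:,:2].astype('f4')))
m=(r<.14)&(r>.04)&(z>.15)&(z<.19)&(y<-.17)&(x<.6);c('branch',m);p=w[m]
print(cv2.fitLine(p[:,:2].astype('f4'),cv2.DIST_HUBER,0,.01,.01).ravel())
E
```

```text
time: 0.45
tcp_pos: [0.6004, -0.0838, 0.3162]
tool_rot: [0.709, 0.706, 0.001, 0.003]
force: [0.7, 0.6, -0.2]
width: 0.0874
finger_force: 0.0
time: 0.85
tcp_pos: [0.5999, -0.1601, 0.3104]
tool_rot: [0.708, 0.707, -0.0, -0.001]
force: [0.6, 0.1, -0.2]
width: 0.0878
finger_force: 0.0
hub 1024 [ 0.5903 -0.1433  0.1974] [ 0.575 -0.159  0.19 ] [ 0.605 -0.129  0.199]
brass 254 [ 0.5363 -0.1443  0.0192] [ 0.517 -0.153  0.013] [ 0.556 -0.137  0.026]
((0.5855351090431213, -0.1445254534482956), 0.06801937520503998)
branch 930 [ 0.5569 -0.2141  0.1738] [ 0.535 -0.246  0.161] [ 0.575 -0.178  0.184]
[ 0.4497822   0.8931383   0.5560775  -0.21188797]
```

View pics/w1.png

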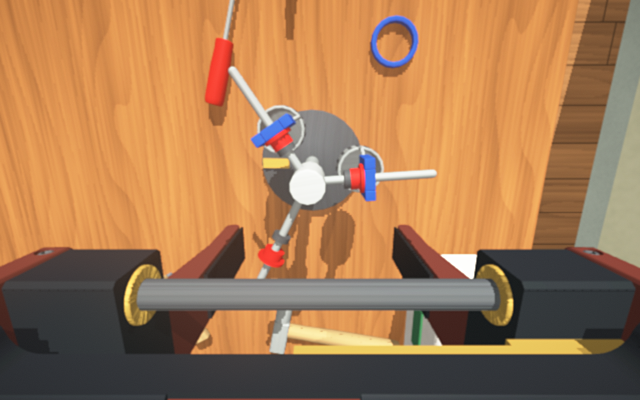

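The wrist view shows the hub at (308,185), the free branch running down-left through its sleeve at (270,255), and the mark at (275,163). The branch must turn about 62° clockwise seen from above, so I'll push it with closed fingers.

```bash
python3 -m pendant '[[-0.5,-0.19,0,0],[-1,-0.37,0,0],[-1,-0.37,0,0]]' 1 && python3 -m pendant '[[-0.14,0,0.3,0],[-0.14,0,0.7,0],[-0.14,0,1,0],[-0.14,0,1,0],[-0.14,0,1,0],[-0.14,0,1,0],[-0.14,0,1,0]]' && python3 -m pendant '[[0,0,0.3,0],[0,0,0.6,0],[0,0,0.62,0],[0,0,0.62,0]]'
```

```text
time: 1.2
tcp_pos: [0.5692, -0.2422, 0.3113]
tool_rot: [0.708, 0.706, -0.001, 0.0]
force: [0.1, 0.9, -0.2]
width: 0.0672
finger_force: 0.0
time: 1.9
tcp_pos: [0.5711, -0.251, 0.234]
tool_rot: [0.707, 0.707, 0.001, 0.002]
force: [-0.4, 0.4, 0.2]
width: 0.0115
finger_force: 0.0
time: 2.3
tcp_pos: [0.5704, -0.2512, 0.1826]
tool_rot: [0.707, 0.707, -0.0, -0.0]
force: [-0.4, 0.1, -0.1]
width: 0.0002
finger_force: 0.0
```

```bash
python3 -m pendant '[[0.04,-0.1,0,0],[0.09,-0.2,0,0],[0.14,-0.3,0,0],[0.2,-0.42,0,0],[0.26,-0.53,0,0],[0.36,-0.62,0,0],[0.46,-0.71,0,0],[0.54,-0.79,0,0],[0.62,-0.86,0,0],[0.62,-0.86,0,0]]' && python3 -m pendant '[[0.08,-0.04,0,0],[0.17,-0.08,0,0],[0.26,-0.12,0,0],[0.36,-0.15,0,0],[0.45,-0.18,0,0],[0.53,-0.2,0,0],[0.53,-0.2,0,0],[0.53,-0.2,0,0]]' && python3 - <<'E'
from h import *
snap('wrist','w2');snap('scene','s2')
for t in('w2','s2'):
    w,f=cloud(t);x,y,z=w[...,0],w[...,1],w[...,2]
    r=np.hypot(x-.5903,y+.1433)
    m=(r<.125)&(r>.04)&(z>.16)&(z<.186)&(x<.56)&(y>-.15 if t=='w2' else y>-.25)
    p=w[m];print(t,len(p),np.median(p,0) if len(p) else 0)
    if len(p): print(cv2.fitLine(p[:,:2].astype('f4'),cv2.DIST_HUBER,0,.01,.01).ravel())
E
```

```text
time: 3.3
tcp_pos: [0.5009, -0.2004, 0.182]
tool_rot: [0.707, 0.707, 0.0, -0.001]
force: [-0.3, -0.1, -0.1]
width: 0.0007
finger_force: 0.0
time: 4.1
tcp_pos: [0.4852, -0.1587, 0.1818]
tool_rot: [0.707, 0.707, -0.0, -0.001]
force: [-0.8, -0.0, 0.4]
width: 0.0004
finger_force: 0.0
w2 3758 [ 0.50472679 -0.14120513  0.17361366]
[ 0.99976766  0.02155426  0.50668234 -0.14127843]
s2 93 [ 0.49770959 -0.15783156  0.17152197]
[ 0.9058796   0.42353532  0.5117435  -0.15576926]
```

View pics/w2.png

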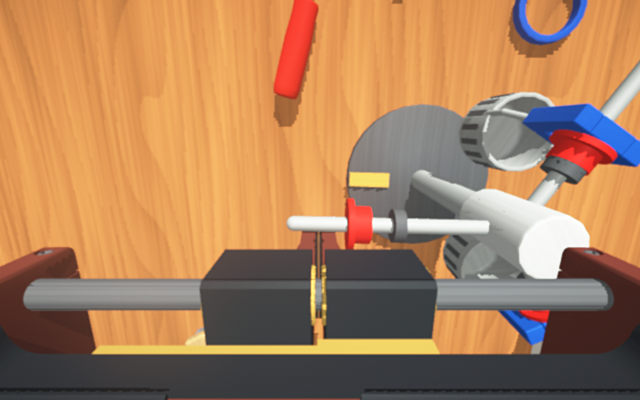

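```bash
python3 -m pendant '[[-0.15,0,0,0],[-0.3,0,0,0],[-0.3,0,-0.5,0],[-0.3,0,-1,0],[-0.3,0,-1,0]]' && python3 -m pendant '[[0.3,0.3,-0.5,0],[0.6,0.6,-0.8,0],[1,1,-0.8,0],[1,1,-0.8,0]]' -1 && python3 -m pendant '[[0.5,0.1,0,0],[1,0.2,0,0],[1,0.2,0,0]]' && python3 -m pendant '[[0.5,0,0,0],[1,0,0,0],[1,0,0,0]]'  && python3 -m pendant '[[0.5,0,0,0],[1,0,0,0],[1,0,0,0],[1,0,0,0]]' && python3 - <<'E'
from h import *
w,f=cloud('w2');h=cv2.cvtColor(f,cv2.COLOR_RGB2HSV)
m=((h[...,0]<6)|(h[...,0]>174))&(h[...,1]>170)&(h[...,2]>90)&(w[...,2]>.15)&(w[...,2]<.2)&(w[...,0]<.56)&(w[...,1]>-.17)
p=w[m];print('sleeve',len(p),p.min(0),p.max(0),np.percentile(p[:,0],[2,10,50,90,98]))
x,y,z=w[...,0],w[...,1],w[...,2]
m=(z>.15)&(z<.19)&(abs(y+.142)<.012)&(x<.57)&(x>.46);p=w[m];print('rod tip',np.percentile(p[:,0],[.5,2]))
snap('wrist','w3')
w,f=cloud('w3');h=cv2.cvtColor(f,cv2.COLOR_RGB2HSV)
m=(h[...,0]>105)&(h[...,0]<130)&(h[...,1]>150)&(h[...,2]>50)&(w[...,2]>.05)&(np.hypot(w[...,0]-.577,w[...,1]-.173)<.06)
p=w[m];print(len(p),p.min(0),p.max(0))
t=p[p[:,2]>.097];print(len(t),t.mean(0),cv2.minAreaRect(t[:,:2].astype('f4')))
m=(w[...,2]>.033)&(w[...,2]<.046)&(np.hypot(w[...,0]-.577,w[...,1]-.173)<.05);print('cup',cv2.minEnclosingCircle(w[m][:,:2].astype('f4')))
E
```

```text
time: 4.7
tcp_pos: [0.4868, -0.1851, 0.2686]
tool_rot: [0.708, 0.707, 0.002, 0.005]
force: [-0.5, 0.7, 1.6]
width: 0.0006
finger_force: 0.0
time: 5.1
tcp_pos: [0.5682, -0.1011, 0.3247]
tool_rot: [0.706, 0.708, 0.0, -0.001]
force: [0.1, 0.5, -0.3]
width: 0.0293
finger_force: 0.0
time: 5.4
tcp_pos: [0.5819, -0.0207, 0.3247]
tool_rot: [0.706, 0.708, -0.0, -0.001]
force: [-0.3, -0.2, -0.0]
width: 0.0531
finger_force: 0.0
time: 5.7
tcp_pos: [0.5813, 0.0588, 0.3252]
tool_rot: [0.706, 0.708, -0.0, -0.001]
force: [-0.1, -1.2, -0.2]
width: 0.077
finger_force: 0.0
time: 6.1
tcp_pos: [0.5818, 0.1354, 0.3254]
tool_rot: [0.707, 0.707, -0.001, 0.0]
force: [-0.3, -0.0, -0.1]
width: 0.0876
finger_force: 0.0
sleeve 983 [ 0.4994743  -0.15415266  0.15767127] [ 0.51168987 -0.12790549  0.18519634] [0.49963048 0.49996419 0.50437217 0.51008046 0.51119938]
rod tip [0.46940443 0.47202627]
191 [0.57357825 0.15604862 0.10026344] [0.57975488 0.19319231 0.10397125]
191 [0.57671625 0.17483854 0.10246501] ((0.5766758322715759, 0.17462046444416046), (0.03715285658836365, 0.006139804143458605), 89.91458892822266)
cup ((0.5776503682136536, 0.1740110218524933), 0.02608918957412243)
```

View pics/w3.png

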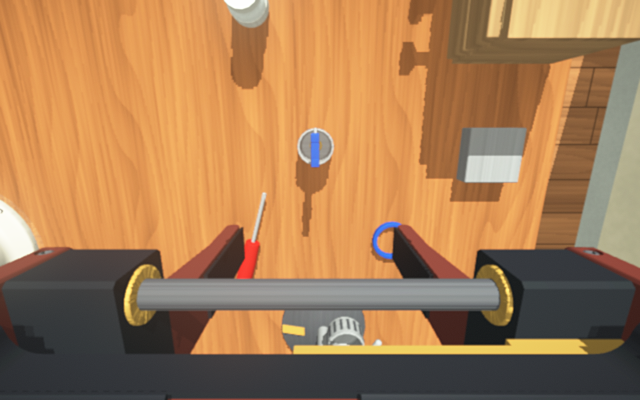

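```bash
python3 -m pendant '[[0.49,-0.06,0,0.05],[0.49,-0.06,0.3,0.1],[0.49,-0.06,0.6,0.15],[0.49,-0.06,0.9,0.2],[0.49,-0.06,1,0.25],[0.49,-0.06,1,0.3],[0.49,-0.06,1,0.35],[0.49,-0.06,1,0.4],[0.49,-0.06,1,0.45],[0.49,-0.06,1,0.5],[0.49,-0.06,1,0.5],[0.49,-0.06,1,0.5],[0.49,-0.06,1,0.5]]' && python3 - <<'E'
from h import *
print(arm.state()['qpos'])
snap('wrist','w4')
w,f=cloud('w4');h=cv2.cvtColor(f,cv2.COLOR_RGB2HSV)
m=(h[...,0]>105)&(h[...,0]<130)&(h[...,1]>150)&(h[...,2]>50)&(w[...,2]>.05)&(np.hypot(w[...,0]-.577,w[...,1]-.173)<.06)
t=w[m&(w[...,2]>.097)];print(len(t),t.mean(0),cv2.minAreaRect(t[:,:2].astype('f4')))
E
```

```text
time: 7.45
tcp_pos: [0.5771, 0.1744, 0.2461]
tool_rot: [1.0, 0.0, 0.0, 0.0]
force: [0.6, 0.4, -0.4]
width: 0.0881
finger_force: 0.0
[ 2.37154550e-01  9.86046403e-02  1.22548775e+00 -3.63867162e-04
  1.81745771e+00  1.80766397e+00]
340 [0.57752125 0.17374407 0.10247404] ((0.577096164226532, 0.17414462566375732), (0.009245168417692184, 0.03736633062362671), 0.10400206595659256)
```

Aligned. I'll descend 153 mm, close, and lift.

```bash
python3 -m pendant '[[0,0,0.4,0],[0,0,0.8,0],[0,0,1,0],[0,0,1,0]]' && python3 -m pendant '[[0,0,0.3,0],[0,0,0.6,0],[0,0,0.8,0],[0,0,0.92,0],[0,0,0.92,0],[0,0,0.92,0]]' && python3 -m pendant '[[0,0,0,0],[0,0,0,0],[0,0,0,0],[0,0,0,0],[0,0,0,0],[0,0,0,0],[0,0,0,0],[0,0,0,0],[0,0,0,0],[0,0,0,0]]' 1
```

```text
time: 7.9
tcp_pos: [0.5756, 0.1754, 0.1628]
tool_rot: [1.0, 0.0, -0.003, 0.001]
force: [0.1, -0.4, -0.3]
width: 0.088
finger_force: 0.0
time: 8.5
tcp_pos: [0.5773, 0.1761, 0.0937]
tool_rot: [1.0, 0.0, 0.001, -0.0]
force: [0.7, -0.2, 0.1]
width: 0.088
finger_force: 0.0
time: 9.5
tcp_pos: [0.5768, 0.1759, 0.0923]
tool_rot: [1.0, -0.0, -0.0, 0.0]
force: [0.3, -0.9, 0.0]
width: 0.0398
finger_force: 30.0
```

```bash
python3 -m pendant '[[0,0,-0.2,0],[0,0,-0.5,0],[0,0,-0.8,0],[0,0,-1,0],[0,0,-1,0]]' && python3 -m pendant '[[0,0,-0.3,0],[-0.15,0.2,-0.7,0],[-0.4,0.5,-1,0],[-0.7,0.8,-1,0],[-1,1,-1,0],[-1,1,-1,0]]' && python3 -m pendant '[[-0.2,0.25,0,0],[-0.4,0.5,0,0],[-0.6,0.75,0,0],[-0.84,1,0,0],[-0.84,1,0,0]]' && python3 -m pendant '[[0,0.25,0,0],[0,0.5,0,0],[0,0.75,0,0],[0,1,0,0],[0,1,0,0]]' && python3 -m pendant '[[0,0.25,0,0],[0,0.5,0,0],[0,0.75,0,0],[0,0.92,0,0],[0,0.98,0,0],[0,0.98,0,0],[0,0.98,0,0]]' && python3 - <<'E'
from h import *
s=arm.state();print(s['width'],s['finger_force'],s['tcp_pos'])
snap('wrist','w5')
w,f=cloud('w5');h=cv2.cvtColor(f,cv2.COLOR_RGB2HSV)
x,y,z=w[...,0],w[...,1],w[...,2]
m=(z>.155)&(z<.19)&(abs(y+.143)<.03)&(x<.57)&(x>.455);p=w[m]
print('rod',len(p));
if len(p):
  q=p[(p[:,0]<.49)|((p[:,0]>.53)&(p[:,0]<.565))];print(np.percentile(p[:,0],[.5,2]),cv2.fitLine(q[:,:2].astype('f4'),cv2.DIST_HUBER,0,.01,.01).ravel(),np.percentile(q[:,2],[50,90,98]))
R=((h[...,0]<6)|(h[...,0]>174))&(h[...,1]>170)&(h[...,2]>90)&m;p=w[R];print('sleeve',len(p),np.percentile(p,[2,50,98],axis=0) if len(p) else 0)
b=(h[...,0]>105)&(h[...,0]<130)&(h[...,1]>150)&(h[...,2]>50)&(x<.45)&(z>.2);p=w[b];print('eye',len(p),np.percentile(p,[2,50,98],axis=0) if len(p) else 0)
E
```

```text
time: 10.0
tcp_pos: [0.5781, 0.1764, 0.1765]
tool_rot: [1.0, 0.0, 0.003, -0.001]
force: [0.6, 0.1, -1.4]
width: 0.0403
finger_force: 30.0
time: 10.6
tcp_pos: [0.495, 0.0945, 0.2522]
tool_rot: [1.0, -0.001, -0.0, 0.0]
force: [1.1, 1.1, -0.1]
width: 0.04
finger_force: 30.0
time: 11.1
tcp_pos: [0.4289, 0.0148, 0.2521]
tool_rot: [1.0, -0.001, -0.0, 0.0]
force: [0.3, -0.4, -0.7]
width: 0.0399
finger_force: 30.0
time: 11.6
tcp_pos: [0.4303, -0.065, 0.2514]
tool_rot: [1.0, -0.001, -0.001, -0.0]
force: [-0.9, 0.8, -1.9]
width: 0.0398
finger_force: 30.0
time: 12.3
tcp_pos: [0.4298, -0.1417, 0.2524]
tool_rot: [1.0, 0.0, 0.0, -0.0]
force: [0.4, -0.7, -0.5]
width: 0.0402
finger_force: 30.0
0.04021928852833039 29.99870002269745 [ 0.42984433 -0.14170382  0.25237622]
rod 2329
[0.45575582 0.46897923] [ 0.9997458  -0.02254561  0.5232916  -0.14287929] [0.17292615 0.17418877 0.17943687]
sleeve 448 [[ 0.49992311 -0.15321524  0.17310929]
 [ 0.5052503  -0.14352723  0.17879786]
 [ 0.51112338 -0.13106045  0.1840863 ]]
eye 3074 [[ 0.42615673 -0.15964633  0.23143473]
 [ 0.4329869  -0.14203086  0.2602471 ]
 [ 0.43505453 -0.12256244  0.26391578]]
```

View pics/w5.png

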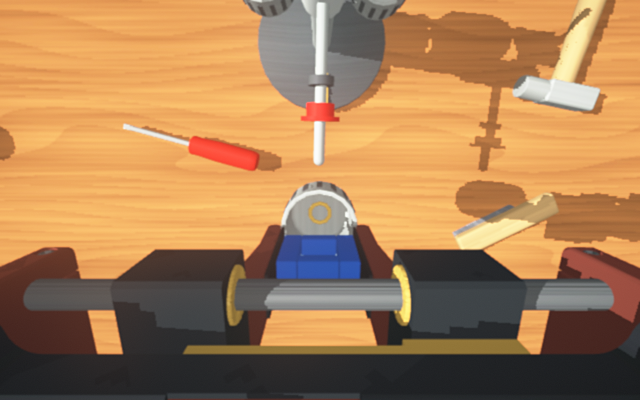

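The branch is straight ahead of the held eye: its tip is at (318,160) and the sleeve at (320,112). It is level sideways within 1 mm, so I'll lower and thread it, stopping short of the sleeve.

```bash
python3 -m pendant '[[0,0,0.25,0],[0,0,0.5,0],[0,0,0.75,0],[0,0,0.97,0],[0,0,0.97,0],[0,0,0.97,0]]' && python3 -m pendant '[[0.15,0,0,0],[0.3,0,0,0],[0.4,0,0,0],[0.5,0,0,0],[0.6,0,0,0],[0.69,0,0,0],[0.69,0,0,0],[0.69,0,0,0],[0.69,0,0,0]]' && python3 - <<'E'
from h import *
snap('wrist','w6')
w,f=cloud('w6');h=cv2.cvtColor(f,cv2.COLOR_RGB2HSV)
x,y,z=w[...,0],w[...,1],w[...,2]
m=(z>.155)&(z<.19)&(abs(y+.143)<.03)&(x<.57)&(x>.455);
R=((h[...,0]<6)|(h[...,0]>174))&(h[...,1]>170)&(h[...,2]>90)&m;p=w[R];print('sleeve',len(p),np.percentile(p,[2,50,98],axis=0) if len(p) else 0)
b=(h[...,0]>105)&(h[...,0]<130)&(h[...,1]>150)&(h[...,2]>50)&(x<.52)&(z>.1);p=w[b];print('eye',len(p),np.percentile(p,[2,50,98],axis=0) if len(p) else 0)
E
```

```text
time: 12.95
tcp_pos: [0.4296, -0.1419, 0.1753]
tool_rot: [1.0, 0.0, 0.0, -0.0]
force: [-0.7, 0.5, -1.1]
width: 0.0394
finger_force: 30.0
time: 13.85
tcp_pos: [0.4846, -0.1424, 0.1748]
tool_rot: [1.0, -0.0, -0.0, -0.0]
force: [0.1, 0.2, -0.8]
width: 0.0399
finger_force: 30.0
sleeve 1381 [[ 0.50023759 -0.15371101  0.16611459]
 [ 0.50473077 -0.14212252  0.17820725]
 [ 0.5117889  -0.12997382  0.18350148]]
eye 2438 [[ 0.48110566 -0.16048579  0.15650328]
 [ 0.48733001 -0.14495426  0.18459708]
 [ 0.48981341 -0.12328003  0.18641125]]
```

View pics/w6.png

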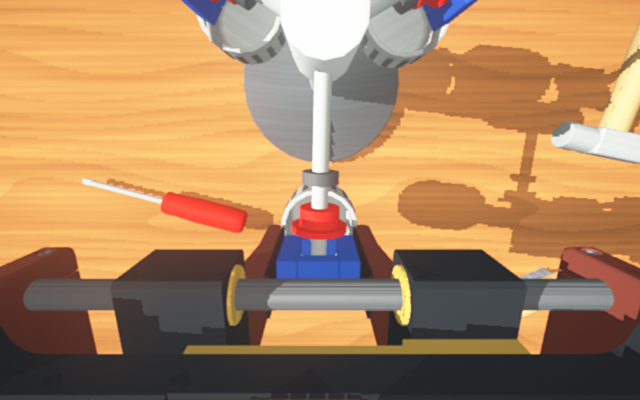

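The eye at (318,262) is threaded on the rod, about 10 mm short of the sleeve at (318,222). I'll push on slowly and watch the force.

```bash
python3 -m pendant '[[0.03,0,0.025,0],[0.06,0,0.025,0],[0.09,0,0.025,0],[0.11,0,0.025,0],[0.13,0,0.025,0],[0.14,0,0.025,0],[0.15,0,0.025,0],[0.16,0,0.025,0],[0.17,0,0.025,0],[0.18,0,0.025,0],[0.19,0,0.025,0],[0.2,0,0.025,0],[0.21,0,0.025,0],[0.22,0,0.025,0],[0.22,0,0.025,0]]'; python3 -m pendant '[[0.01,0,0,0],[0.01,0,0,0]]';python3 -m pendant '[[0.01,0,0,0],[0.01,0,0,0]]'
```

```text
time: 15.4
tcp_pos: [0.5019, -0.1426, 0.1729]
tool_rot: [1.0, -0.0, -0.001, 0.0]
force: [-4.5, -0.2, 0.9]
width: 0.04
finger_force: 30.0
time: 15.6
tcp_pos: [0.5028, -0.1426, 0.1728]
tool_rot: [1.0, -0.0, -0.001, 0.0]
force: [-5.0, -0.3, 0.7]
width: 0.0398
finger_force: 30.0
time: 15.8
tcp_pos: [0.5037, -0.1426, 0.1728]
tool_rot: [1.0, -0.0, -0.0, 0.0]
force: [-4.7, -0.5, 0.6]
width: 0.0399
finger_force: 30.0
```

```bash
python3 -m pendant '[[0.01,0,0,0],[0.01,0,0,0]]' | grep -E 'tcp|force:'; python3 -m pendant '[[0.01,0,0,0],[0.01,0,0,0]]'| grep -E 'tcp|force:';  python3 -m pendant '[[0.006,0,0,0],[0.006,0,0,0]]'| grep -E 'tcp|force:'
```

```text
tcp_pos: [0.5046, -0.1426, 0.1728]
force: [-5.3, -1.1, -0.0]
finger_force: 30.0
tcp_pos: [0.5054, -0.1426, 0.1728]
force: [-4.9, -1.6, -0.1]
finger_force: 30.0
tcp_pos: [0.5059, -0.1426, 0.1728]
force: [-6.2, -1.5, 0.2]
finger_force: 30.0
```

```bash
python3 -m pendant '[[0.005,0,0,0],[0.005,0,0,0]]' | grep -E 'tcp|force:'; python3 -m pendant '[[0.004,0,0,0],[0.004,0,0,0]]'| grep -E 'tcp|force:'
```

```text
tcp_pos: [0.5063, -0.1426, 0.1728]
force: [-4.0, -1.1, -0.1]
finger_force: 30.0
tcp_pos: [0.5066, -0.1426, 0.1728]
force: [-5.8, -1.2, 0.3]
finger_force: 30.0
```

```bash
for i in 1; do python3 -m pendant '[[0.004,0,0,0],[0.004,0,0,0]]'| grep -E 'tcp|force:'; done; python3 - <<'E'
from h import *
snap('wrist','w7')
w,f=cloud('w7');h=cv2.cvtColor(f,cv2.COLOR_RGB2HSV)
cv2.imwrite('pics/w7c.png',cv2.resize(f[150:290,240:400,::-1],None,fx=4,fy=4,interpolation=2))
x,y,z=w[...,0],w[...,1],w[...,2]
m=(z>.155)&(z<.19)&(abs(y+.143)<.03)&(x<.57)&(x>.455)
R=((h[...,0]<6)|(h[...,0]>174))&(h[...,1]>170)&(h[...,2]>90)&m;p=w[R];print(np.percentile(p,[2,50,98],axis=0))
m&=(h[...,1]<80)&(x>.508)&(x<.55)&(z>.174)&(h[...,2]<140);p=w[m];print('ring',len(p),np.percentile(p,[2,50,98],axis=0))
E
```

```text
tcp_pos: [0.5067, -0.1426, 0.1728]
force: [-6.6, -2.0, 0.8]
finger_force: 30.0
[[ 0.51222804 -0.15445693  0.16635478]
 [ 0.51551465 -0.14232657  0.17854279]
 [ 0.52352133 -0.13010275  0.18368742]]
ring 524 [[ 0.50957479 -0.16259974  0.17423351]
 [ 0.52610109 -0.14422618  0.17778656]
 [ 0.52987456 -0.12206298  0.18915506]]
```

View pics/w7c.png

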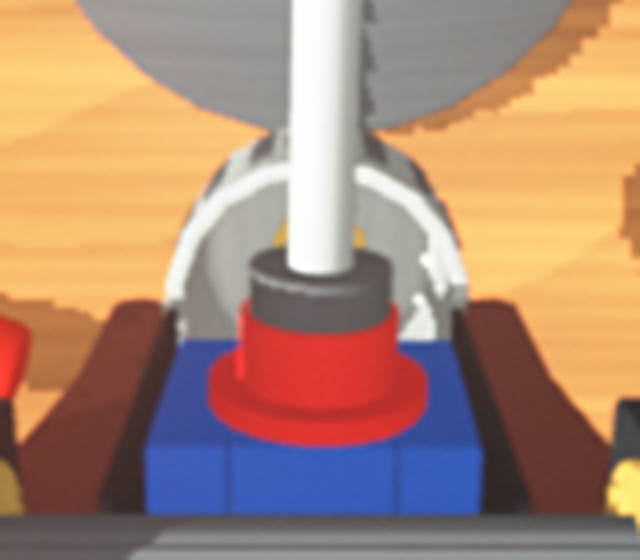

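The crop shows the red sleeve (320,360) up against the dark stop ring (320,290) with no visible gap, after about 12 mm of travel. One or two tiny nudges will confirm contact.

```bash
python3 -m pendant '[[0.003,0,0,0],[0.003,0,0,0],[0.003,0,0,0]]'| grep -E 'tcp|force:'
```

```text
tcp_pos: [0.5067, -0.1426, 0.1728]
force: [-6.9, -1.3, 0.7]
finger_force: 30.0
```

At the stop: the force is rising with no motion, and still low. I'll ease back about 1 mm, set the eye down on the rod, and release.

```bash
python3 -m pendant '[[-0.02,0,0,0],[-0.02,0,0.01,0],[-0.02,0,0.02,0],[-0.02,0,0.03,0],[-0.02,0,0.03,0],[-0.02,0,0.03,0]]'; python3 -m pendant '[[0,0,0,0],[0,0,0,0]]' 0.2; python3 -m pendant '[[0,0,0,0],[0,0,0,0],[0,0,0,0],[0,0,0,0],[0,0,0,0],[0,0,0,0]]' -0.4
python3 - <<'E'
from h import *
snap('wrist','w8')
w,f=cloud('w8');h=cv2.cvtColor(f,cv2.COLOR_RGB2HSV)
x,y,z=w[...,0],w[...,1],w[...,2]
b=(h[...,0]>105)&(h[...,0]<130)&(h[...,1]>150)&(h[...,2]>50)&(x<.54)&(z>.1)&(abs(y+.143)<.04);p=w[b];print('eye',len(p),np.percentile(p,[2,50,98],axis=0))
E
```

```text
time: 17.95
tcp_pos: [0.5062, -0.1423, 0.1708]
tool_rot: [1.0, 0.0, 0.001, -0.0]
force: [0.9, 1.4, 1.2]
width: 0.0403
finger_force: 30.0
time: 18.15
tcp_pos: [0.5061, -0.1423, 0.1708]
tool_rot: [1.0, 0.0, 0.001, -0.0]
force: [2.2, 1.7, 1.9]
width: 0.0401
finger_force: 30.0
time: 18.75
tcp_pos: [0.5057, -0.1424, 0.1703]
tool_rot: [1.0, -0.0, -0.0, -0.0]
force: [0.1, 0.5, 0.8]
width: 0.0616
finger_force: 0.0
eye 1593 [[ 0.5025833  -0.16006646  0.15450724]
 [ 0.50759759 -0.14352737  0.18116671]
 [ 0.51132197 -0.12287826  0.18253871]]
```

```bash
python3 -m pendant '[[0,0,-0.15,0],[0,0,-0.4,0],[0,0,-0.7,0],[0,0,-1,0],[0,0,-1,0]]'; python3 -m pendant '[[-0.3,0,-0.4,0],[-0.6,0,-0.7,0],[-0.8,0,-0.7,0],[-0.8,0,-0.7,0],[-0.8,0,-0.7,0],[-0.8,0,-0.7,0],[-0.8,0,-0.7,0],[-0.8,0,-0.7,0],[-0.8,0,-0.7,0],[-0.8,0,-0.7,0]]'
python3 - <<'E'
from h import *
snap('wrist','w9')
w,f=cloud('w9');h=cv2.cvtColor(f,cv2.COLOR_RGB2HSV)
x,y,z=w[...,0],w[...,1],w[...,2]
near=(x<.54)&(x>.45)&(z>.1)&(abs(y+.143)<.04)
b=(h[...,0]>105)&(h[...,0]<130)&(h[...,1]>150)&(h[...,2]>50)&near;p=w[b];print('eye',len(p),np.percentile(p,[2,50,98],axis=0))
R=((h[...,0]<6)|(h[...,0]>174))&(h[...,1]>170)&(h[...,2]>90)&near;p=w[R];print('sleeve',np.percentile(p,[2,50,98],axis=0))
m=(z>.162)&(z<.176)&(abs(y+.143)<.03)&(x>.455)&(x<.495);p=w[m];print('tip',len(p),np.percentile(p,[2,50,98],axis=0))
E
```

```text
time: 19.3
tcp_pos: [0.5069, -0.1428, 0.2554]
tool_rot: [1.0, 0.0, 0.004, 0.001]
force: [-0.1, 0.4, 1.0]
width: 0.0616
finger_force: 0.0
time: 20.3
tcp_pos: [0.4419, -0.1424, 0.3062]
tool_rot: [1.0, 0.0, -0.0, -0.0]
force: [0.8, -0.9, -0.4]
width: 0.0615
finger_force: 0.0
eye 454 [[ 0.50202208 -0.15969552  0.18003072]
 [ 0.50624308 -0.14108428  0.18135992]
 [ 0.51042816 -0.12326355  0.18292549]]
sleeve [[ 0.51208818 -0.15188008  0.17390764]
 [ 0.51712337 -0.1432416   0.17881837]
 [ 0.52292136 -0.13124081  0.18390211]]
tip 249 [[ 0.46896009 -0.14606263  0.16979982]
 [ 0.48220911 -0.14150773  0.17276703]
 [ 0.49478188 -0.13780815  0.17442312]]
```

View pics/w9.png

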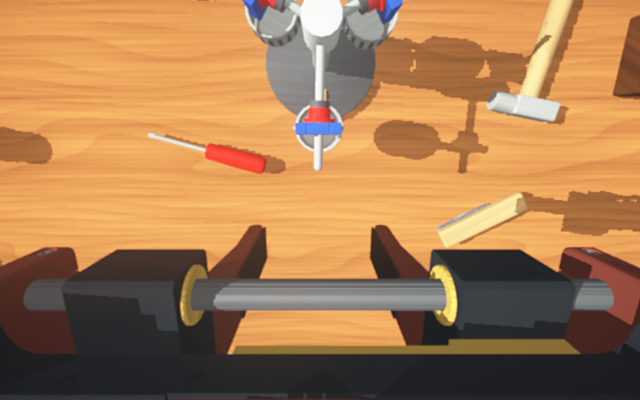

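The basket hangs upright with its eye at (318,128), against the sleeve at (320,112), which sits on its stop. The branch still points over the mark.

```bash
python3 -c "from station import arm; print(arm.finish_job())"
```

```text
the job is handed in; nothing more can be done
None
```

I handed the job in at about 20 s: the branch points over the mark, the sleeve is home on its stop (force read about 7 N at most), the basket hangs alone with the gripper clear, and I did not touch the other things; no verdict was returned.

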